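# Press the stuck linear bearing home in a printed carriage tube

## Task

On the leaning stand is an orange printed carriage with a linear bearing stuck part-way down its tube. Drop the white spacer sleeve from the grey tray into the tube on top of the bearing, then take the blue-handled push rod out of the black tool block and press sleeve and bearing down the tube with it until the bearing sits firmly on the bottom. Draw the rod out, stand it back upright in its hole in the block, and leave everything else where it is.

Things in the scene. Friction and masses are not known exactly. Their poses are not given: they have to be found in the camera images.
- tube: Orange printed tube on the fixed stand. Origin: centre of its open mouth, 138 mm above the bench. z points out of the mouth along the axis, leaning 0.58 rad (33 degrees) from vertical roughly to the robot's right (-y); y is level. Bore 23 mm, outside 32 mm; the bore flares over the last 5 mm to 30 mm at the rim. Cradle and other parts of the carriage lie over 32 mm below the mouth.
- tube_floor (a point): Centre of the bottom of the tube's bore, 128 mm below its mouth along the axis. A 9 mm wide sight slot along the tube's upper side (tube's +x), 20 to 118 mm below the mouth, shows what is inside.
- bearing (a joint): How far the steel linear bearing (23 mm diameter, 32 mm long) is down the tube, in m. At 0 its top face is 51 mm below the mouth; at 0.045 it is on the bottom, top face 96 mm below the mouth. Starts at 0 to 0.018. A tight fit: it stays where left; a push of about 9 N along the axis moves it, plus 20 N per m/s of speed.
- sleeve_mid (a point): Centre, half-way up, of the loose white spacer sleeve: outside 20 mm, bore 13 mm, 44 mm long, 17 g, standing in the grey tray (floor 3 mm thick, rim 12 mm high). z is its axis. It slides freely down the orange tube until it rests on the bearing; with the bearing on the bottom its centre is 74 mm below the mouth.
- rod_grip (a point): Centre of the loose push rod's blue square handle, 20 x 20 mm (sides along x and y), 50 mm long; z along the rod, upwards. Below it a blue collar, 26 mm diameter, 4 mm thick, then the aluminium shaft, 18 mm diameter, 95 mm long: its flat tip is 124 mm below this point. 110 g. Starts standing on the floor of its hole.
- rod_hole (a point): Centre of the mouth of the rod's hole, the middle one of three, in the top of the black tool block (80 x 175 x 75 mm, fixed). Hole 23 mm diameter, 65 mm deep, chamfered. With the rod standing in it the handle's centre is 59 mm above this point. The hex drivers stand 62 mm to either side along y, their tops 58 mm above this point.
- spare: Bystander: spare steel linear bearing, 23 mm diameter, 32 mm tall, standing in the tray about 90 mm from the sleeve. Origin at the centre of its underside.
- driver_a: Bystander: yellow-handled hex driver (20 mm diameter) standing in the tool block. Origin on the block's top face.
- driver_b: Bystander: green-handled hex driver (20 mm diameter) standing in the tool block. Origin on the block's top face.
- caliper: Bystander: digital caliper, 200 mm long, lying beyond the task's things. Origin under the middle of its beam.
- glue: Bystander: yellow glue stick, 28 mm diameter, 85 mm tall, standing on the bench. Origin at the centre of its underside.
- pulley: Bystander: aluminium belt pulley, 38 mm diameter, 18 mm tall, lying on the bench. Origin at the centre of its underside.
- bracket: Bystander: orange printed angle bracket, 60 x 45 x 45 mm, lying on the bench. Origin at the centre of its underside.

How it is judged:
By the outcome, as a careful person would: the job done as asked, in the order asked, and still so for the second after the job is handed in, with the robot touching nothing.
It also fails if it takes over 70 s, if anything falls off the work surface, if the arm or the gripper's body presses on something with over 40 N, if the wrist force passes 120 N, or if a joint passes its speed limit or range.

## Robot

A 7-joint arm with a two-finger parallel gripper is mounted at the origin on the work surface. World frame = base frame: x ahead of the robot, y to its left, z up, the work surface at z = 0. Lengths are in m, angles in rad, forces in N, time in s.
With the tool pointing down it reaches from about 0.4 to 0.9 m from the base axis. Payload 5.5 kg.
Tool frame: the origin (TCP) lies midway between the tips of the shut fingers; the grasp point (between the pads) lies 19 mm behind it; z points along the fingers, y is the line along which they close (so a half turn about z gives the same grasp; the last joint's range is limited). The gripper opens to 92 mm and grips with 3 to 60 N. Pads are 19 mm wide; open, the fingers measure 130 mm over their backs; the gripper's body (75 mm by 190 mm) begins 47 mm behind the grasp point.
Start: joints at [-0.911, 0.501, -0.427, 1.55, 0.221, 1.138, -0.21], TCP at [0.251, 0.6, 0.227] pointing down, gripper open.
Joint ranges: [-2.88, 2.88], [-0.31, 2.03], [-1.54, 1.56], [0.2, 2.42], [-1.41, 4.55], [0.19, 2.02], [-2.57, 2.57]. Speed limits (rad/s): [2.57, 2.57, 3.14, 3.14, 3.14, 3.14, 3.14].

## Interface

Orientations are given as a unit quaternion [w, x, y, z].
In Python, from station import robot gives the robot as it stands.
- The arm moves only by the shell command python3 -m crank 'ROWS' [OPENING] [FORCE]. ROWS is JSON, a list of rows, each a list of 6 numbers: the shift along the tool's x, y, z each as a share of 0.025 m, from -1 to 1, then the turn, a rotation vector about the tool's x, y, z each as a share of 90 degrees, from -1 to 1. A call has 1 to 12 rows; each row shifts and turns the commanded pose from where the row before left it, along the tool's axes as they then stand; what a row does not reach is not made up. A row lasts 1/10 s, in which the tool goes at most 50 mm and 8.59 degrees, less where a joint would pass 70% of its speed; a pose out of reach is approached as far as the arm can. A call with a number of a shift or a turn outside -1 to 1 is refused whole. A call with a gripper value outside its range is refused whole. OPENING is the closure, from 0 (fully open) to 1 (shut), set as the call begins (- or left out, the last holds). The fingers move at their own pace and stop on an object; FORCE is the grip in N (left out, the last holds). Time passes only in rows, so rows that do not move let the fingers close. It gives the time, the measured TCP pose, the force, the opening and the grip force at its end, in the units of the state.
- robot.sense(): the state, without advancing time (a new reading comes with each control period).
- robot.camera(name): name is "side" or "top"; returns the picture (384x512x3 uint8, red, green, blue); there is no depth.
- robot.camera_model(name): a dict with "intrinsics" (3x3 intrinsics, pixels), "k1" (the pictures are not rectified: a ray, as slopes to the right and down, at radius r is drawn at 1 + k1 r^2 times it, then the intrinsics apply), "pose" (4x4, takes a point from camera to world coordinates). Camera axes: x right, y down, z forward; pixel columns grow to the right and rows downward; lengths in m; the calibration is good to about 2 mm. A picture is of the moment at which its call begins. camera_model takes no time and is no camera call.
- robot.finish_job(): hands the job in; it is judged then, once.
The state is a dict: "t": time; "joints": joint angles; "qd": joint speeds; "tau": joint torques, N m; "ee_pos": TCP position; "tool_rot": TCP orientation; "contact_force": force on the tool from outside, world axes, zero at the start; "wrist_torque": the same for the moment, N m; "opening": finger opening in m; "gripper_force": force on a finger pad.
Only numpy, scipy, OpenCV 4.12 (cv2) and the standard library are available. Lean on these libraries where they do the work, as an engineer would, in place of code of your own. Each camera call takes 0.05 s, during which the arm holds its last target. There are 200 camera calls.

## Working session

There is one attempt and no reset: what is moved stays moved. The work goes in short steps, Python scripts to look and compute and a shell command to move; the robot and the scene stay as the last step left them, time stands still between calls to the robot, and variables do not carry over. Pictures are saved under pics/ and viewed, at most 10 in all, crops included, and the job is handed in when it is done.

```bash
ls; mkdir -p pics
python3 - <<'E'
from station import robot
import cv2, numpy as np
np.set_printoptions(precision=4,suppress=True)
s=robot.sense(); print({k:np.round(v,4) for k,v in s.items()})
for n in ("side","top"):
    cv2.imwrite(f"pics/{n}0.png",robot.camera(n)[:,:,::-1]); m=robot.camera_model(n); print(n,m["intrinsics"],m["k1"],m["pose"])
a=np.hstack([cv2.imread(f"pics/{n}0.png") for n in("side","top")])
E
```

```text
pics
{'t': np.float64(0.0), 'joints': array([-0.9108,  0.5018, -0.4268,  1.5514,  0.2208,  1.1383, -0.2103]), 'qd': array([-0.0006,  0.0012,  0.0005, -0.0012,  0.0005, -0.0014, -0.0015]), 'tau': array([ -0.0005, -56.6584,  -5.8162, -27.9118,  -0.0687,   0.0306,
         0.0002]), 'ee_pos': array([0.251 , 0.5989, 0.2257]), 'tool_rot': array([-0.0002,  0.1971,  0.9804, -0.0009]), 'contact_force': array([-0.0675,  0.1807, -0.0079]), 'wrist_torque': array([-0.0242,  0.0093, -0.025 ]), 'gripper_force': np.float64(0.0), 'opening': np.float64(0.0919)}
side [[427.1135   0.     258.8403]
 [  0.     427.1135 194.4948]
 [  0.       0.       1.    ]] -0.1334078635302687 [[-0.9873 -0.1149  0.1099  0.4609]
 [-0.1588  0.68   -0.7158  0.8499]
 [ 0.0075 -0.7242 -0.6896  0.9248]
 [ 0.      0.      0.      1.    ]]
top [[473.5413   0.     263.4664]
 [  0.     473.5413 200.3359]
 [  0.       0.       1.    ]] 0.01703033351766597 [[-0.0104 -0.9916  0.1287  0.4156]
 [-0.9999  0.012   0.012  -0.0219]
 [-0.0134 -0.1286 -0.9916  1.6896]
 [ 0.      0.      0.      1.    ]]
```

View pics/side0.png

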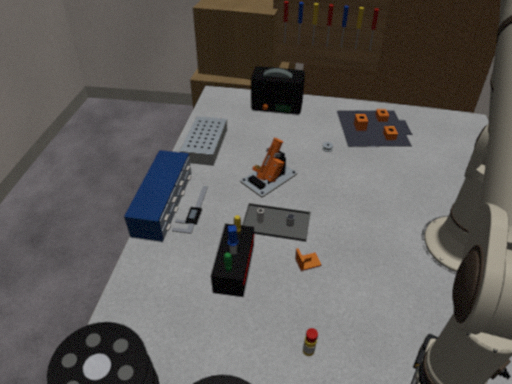

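View pics/top0.png

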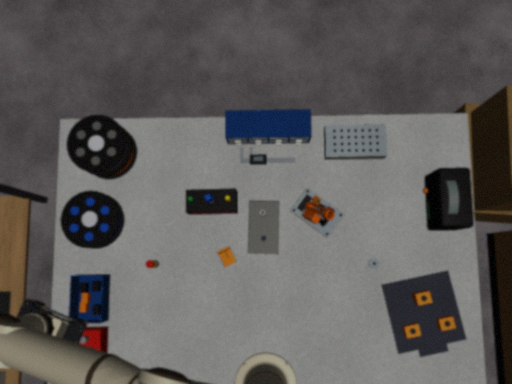

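Side view: block with rod near (233,240), tray (278,222) with sleeve about (261,213) and spare (291,220), tube about (272,160). Top view: rod (207,198), sleeve (262,212), spare (263,239), tube (318,210). I'll enlarge these areas next.

```bash
cat > h.py <<'E'
from station import robot
import cv2, numpy as np
from scipy.spatial.transform import Rotation as R
np.set_printoptions(precision=4,suppress=True)
def proj(n,P):
    m=robot.camera_model(n);T=np.linalg.inv(m["pose"]);K=np.array(m["intrinsics"])
    p=np.atleast_2d(P)@T[:3,:3].T+T[:3,3];u=p[:,:2]/p[:,2:]
    u=u*(1+m["k1"]*(u**2).sum(1,keepdims=True));return u*[K[0,0],K[1,1]]+K[:2,2]
def ray(n,uv):
    m=robot.camera_model(n);K=np.array(m["intrinsics"]);T=np.array(m["pose"])
    d=(np.array(uv,float)-K[:2,2])/[K[0,0],K[1,1]];u=d.copy()
    for _ in range(30):u=d/(1+m["k1"]*(u@u))
    v=T[:3,:3]@np.r_[u,1];return T[:3,3],v/np.linalg.norm(v)
def plane(n,uv,z):
    o,v=ray(n,uv);return o+v*(z-o[2])/v[2]
def tri(a,b):
    o1,v1=ray("side",a);o2,v2=ray("top",b)
    t=np.linalg.lstsq(np.c_[v1,-v2],o2-o1,rcond=None)[0];p,q=o1+v1*t[0],o2+v2*t[1]
    return (p+q)/2,np.linalg.norm(p-q)
E
python3 - <<'E'
import cv2,numpy as np
s=cv2.imread("pics/side0.png");t=cv2.imread("pics/top0.png")
up=lambda a,w,h:cv2.resize(a,(w,h),interpolation=cv2.INTER_CUBIC)
# side crop x200-320,y130-300 (120x170) scale 3.5 ; top crop x180-345,y180-260 scale
A=up(s[130:300,205:325],420,595)
B=up(t[180:260,182:258],380,400)
C=up(t[185:240,290:345],195,195);D=up(t[195:260,242:284],126,195)
r=np.zeros((595,380,3),np.uint8);r[:400]=B;r[400:595,:195]=C;r[400:595,200:326]=D
cv2.imwrite("pics/z0.png",np.hstack([A,r]))
E
```

```text
(no output)
```

View pics/z0.png

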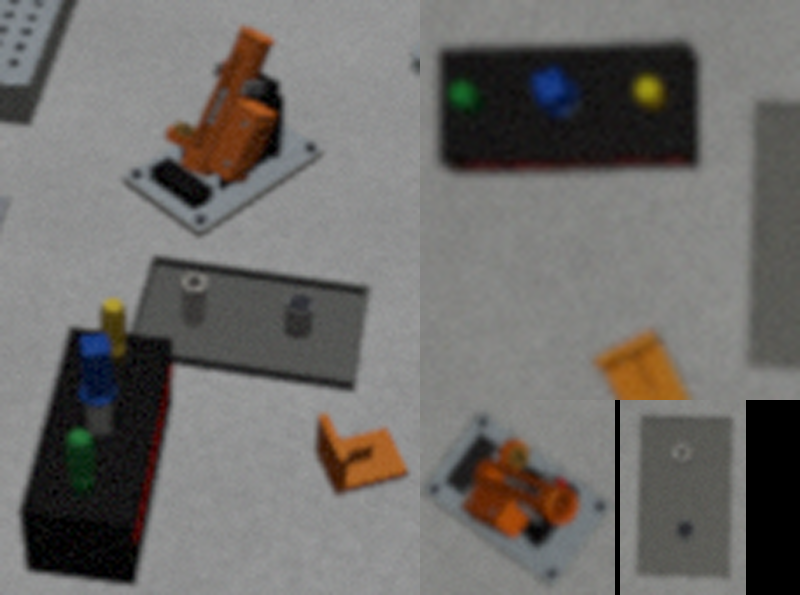

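Crop: sleeve ring at side (260.4,211.1), top (262.3,212.7). Rod handle at top (209,198.4). Tube mouth at side (278,140.6), top (329.5,213). The dark one in the tray is the spare. Next I'll measure these with masks.

Run:
```python
from h import *
I={n:cv2.imread(f"pics/{n}0.png") for n in("side","top")}
H={n:cv2.cvtColor(i,cv2.COLOR_BGR2HSV) for n,i in I.items()}
def blob(n,box,lo,hi):
    x0,y0,x1,y1=box;m=cv2.inRange(H[n][y0:y1,x0:x1],lo,hi)
    k,l,st,c=cv2.connectedComponentsWithStats(m);j=1+np.argmax(st[1:,4]);ys,xs=np.where(l==j)
    return np.array([xs.mean()+x0,ys.mean()+y0]),st[j,4],(xs.min()+x0,xs.max()+x0,ys.min()+y0,ys.max()+y0)
B=((100,120,40),(130,255,255));G=((45,80,30),(85,255,255));Y=((20,120,60),(34,255,255));O=((3,150,60),(18,255,255))
rb={n:blob(n,b,*B) for n,b in(("side",(215,215,250,260)),("top",(195,185,222,212)))}
print("blue",rb)
print("rod tri(centroids)",tri(rb["side"][0],rb["top"][0]))
g={n:blob(n,b,*G) for n,b in(("side",(215,240,250,280)),("top",(182,185,200,212)))}
y={n:blob(n,b,*Y) for n,b in(("side",(225,210,250,240)),("top",(218,185,240,212)))}
print("g",g);print("y",y)
pg=plane("top",g["top"][0],.131);py=plane("top",y["top"][0],.131)
print("green",tri(g["side"][0],g["top"][0]),pg,"yellow",tri(y["side"][0],y["top"][0]),py,"mid",(pg+py)/2)
print("sleeve top z.047:",plane("side",(260.4,211.1),.047),plane("top",(262.3,212.7),.047),tri((260.4,211.1),(262.3,212.7)))
print("spare top", tri((205+301/3.5,130+299/3.5),(242+65/3,195+130/3)))
print("mouth",plane("side",(278.1,140.6),.138),plane("top",(329.5,213.2),.138),tri((278.1,140.6),(329.5,213.2)))
c=[np.array([(a-420)/3.545+290,(b-400)/3.545+185]) for a,b in((483,420),(605,505),(550,575),(432,488))]
P=[plane("top",q,.008) for q in c];print("plate",np.array(P))
for a,b in((0,1),(3,2),(0,3),(1,2)): d=P[b]-P[a];print(np.degrees(np.arctan2(d[1],d[0])),np.linalg.norm(d))
m=cv2.inRange(H["side"],*O)[135:185,245:300]
for r in range(50):
    x=np.where(m[r])[0]
    if len(x):print(r+135,x.min()+245,x.max()+245,len(x),end="; ")
print()
t=cv2.inRange(H["top"],*O)[190:235,290:345]
print("\n".join(f"{i+190} "+"".join("#" if v else "." for v in r) for i,r in enumerate(t)))
# bright ring refine sleeve
for n,b in(("side",(250,203,270,220)),("top",(256,205,270,220))):
    x0,y0,x1,y1=b;print(n);print(cv2.cvtColor(I[n],cv2.COLOR_BGR2GRAY)[y0:y1,x0:x1])
```

```text
blue {'side': (array([231.9293, 235.4348]), np.int32(184), (np.int64(227), np.int64(238), np.int64(225), np.int64(245))), 'top': (array([208.4051, 197.7848]), np.int32(79), (np.int64(204), np.int64(213), np.int64(193), np.int64(203)))}
rod tri(centroids) (array([0.6291, 0.1801, 0.1304]), np.float64(0.0007845815965958144))
g {'side': (array([227.6324, 260.2941]), np.int32(136), (np.int64(223), np.int64(232), np.int64(252), np.int64(270))), 'top': (array([190.15 , 198.275]), np.int32(40), (np.int64(187), np.int64(194), np.int64(195), np.int64(201)))}
y {'side': (array([237.4444, 222.3492]), np.int32(63), (np.int64(235), np.int64(240), np.int64(215), np.int64(231))), 'top': (array([227.4194, 197.5484]), np.int32(31), (np.int64(225), np.int64(230), np.int64(195), np.int64(200)))}
green (array([0.6288, 0.2437, 0.113 ]), np.float64(0.00267601391820501)) [0.6277 0.2408 0.131 ] yellow (array([0.6299, 0.1183, 0.1119]), np.float64(0.0027969394452257374)) [0.6287 0.1167 0.131 ] mid [0.6282 0.1787 0.131 ]
sleeve top z.047: [0.5855 0.0061 0.047 ] [0.5853 0.0025 0.047 ] (array([0.5859, 0.0025, 0.0
[... 5529 characters left out ...]
7  86  88  87  95  90  92  90  86  91  92  87  88]
 [ 90  89  86  89  91  98 102  99  96  92  87  90  87  91]
 [ 88  88  90  95 101 108 111 103 100  93  90  87  87  84]
 [ 92  89  90 102 108 101  92  97 108 102  96  89  87  87]
 [ 87  88  91 106 114 102  86  92 107 103  91  86  89  88]
 [ 88  91  88 104 118 102  92 101 111  99  90  87  89  88]
 [ 89  86  89  92  97  99  96 106 101  97  86  88  87  86]
 [ 89  86  88  87  87  91  94  95  87  82  85  86  88  87]
 [ 89  85  89  85  84  82  86  83  84  83  88  89  87  90]
 [ 84  85  89  87  86  83  86  87  87  88  87  89  90  90]
 [ 87  91  88  84  89  87  87  86  84  89  87  90  87  90]
 [ 88  88  87  89  87  88  90  89  88  88  89  89  91  92]]
```

```bash
python3 -m crank '[[0,0,0,0,0,0.0935],[0,0,0,0,0,0.0935],[0,0,0,0,0,0.0935],[0,0,0,0,0,0.0935],[0,0,0,0,0,0.0935],[0,0,0,0,0,0.0935],[0,0,0,0,0,0.0935],[0,0,0,0,0,0.0935],[-1,0.5,0,0,0,0],[-1,0.5,0,0,0,0],[-1,0.5,0,0,0,0],[-1,0.5,0,0,0,0]]' 0.3 30
python3 - <<'E'
from h import *
s=robot.sense();print(s["joints"],s["ee_pos"],R.from_quat(np.roll(s["tool_rot"],-1)).as_matrix())
print("sleeve",plane("side",(260.2,210.0),.047),plane("top",(262.1,212.0),.047))
ms=plane("side",(277.8,140.2),.138);mt=plane("top",(328.8,213.4),.138);print("mouth",ms,mt)
M=mt
for yaw in(-90,-100,-110,-118,-127,-135):
    y=np.radians(yaw);a=np.array([np.sin(.58)*np.cos(y),np.sin(.58)*np.sin(y),np.cos(.58)])
    x=np.array([-np.cos(.58)*np.cos(y),-np.cos(.58)*np.sin(y),np.sin(.58)])
    p=proj("side",[ms,ms-.04*a,ms-.12*a,ms+16e-3*x-.02*a,ms+16e-3*x-.118*a]);q=proj("top",[mt,mt-.04*a,mt+.016*x-.02*a,mt+.016*x-.118*a])
    print(yaw,"side dx/dy",(p[1]-p[0])[0]/(p[1]-p[0])[1],p[1:].round(1).tolist(),"top slot",q[2:].round(1).tolist())
E
```

```text
t: 1.3
ee_pos: [0.3012, 0.4981, 0.2261]
tool_rot: [0.0, 0.707, 0.707, -0.001]
contact_force: [0.2, 0.2, 0.2]
opening: 0.0643
gripper_force: 0.0
[-0.9393  0.3539 -0.168   1.7337  0.0664  1.0606 -1.1302] [0.3012 0.4981 0.2261] [[ 0.0006  1.     -0.0005]
 [ 1.     -0.0006 -0.001 ]
 [-0.001  -0.0005 -1.    ]]
sleeve [0.5867 0.0018 0.047 ] [0.5878 0.0031 0.047 ]
mouth [ 0.5672 -0.217   0.138 ] [ 0.5711 -0.2173  0.138 ]
-90 side dx/dy -0.10038212724884006 [[276.5, 153.0], [274.0, 178.4], [276.7, 147.0], [273.5, 178.5]] top slot [[321.1, 213.7], [303.1, 216.3]]
-100 side dx/dy -0.19678575622578603 [[275.3, 152.9], [270.4, 177.8], [275.3, 146.7], [269.3, 177.7]] top slot [[321.2, 212.5], [303.4, 212.4]]
-110 side dx/dy -0.29382365625592544 [[274.2, 152.5], [267.1, 176.8], [274.1, 146.4], [265.2, 176.5]] top slot [[321.5, 211.2], [304.3, 208.6]]
-118 side dx/dy -0.37176255817019543 [[273.3, 152.2], [264.6, 175.7], [273.1, 146.0], [262.3, 175.2]] top slot [[321.9, 210.3], [305.5, 205.8]]
-127 side dx/dy -0.45949586205294524 [[272.5, 151.7], [262.1, 174.3], [272.2, 145.5], [259.4, 173.5]] top slot [[322.5, 209.3], [307.3, 202.8]]
-135 side dx/dy -0.5371514635679633 [[271.9, 151.3], [260.3, 172.8], [271.5, 145.0], [257.2, 171.8]] top slot [[323.1, 208.5], [309.3, 200.5]]
```

```bash
python3 -m crank '[[-1,0.57,0,0,0,0],[-1,0.57,0,0,0,0],[-1,0.57,0,0,0,0],[-1,0.57,0,0,0,0],[-1,0.57,0,0,0,0],[-1,0.57,0,0,0,0],[-1,0.57,0,0,0,0],[-1,0.57,0,0,0,0],[-1,0.57,0,0,0,0],[-1,0.57,0,0,0,0],[-1,0.57,0,0,0,0],[-1,0.57,0,0,0,0]]'
python3 -m crank '[[-0.977,0.575,0,0,0,0],[-0.977,0.575,0,0,0,0],[-0.977,0.575,0,0,0,0],[-0.977,0.575,0,0,0,0],[-0.977,0.575,0,0,0,0],[-0.977,0.575,0,0,0,0],[-0.977,0.575,0,0,0,0],[-0.977,0.575,0,0,0,0],[0,0,1,0,0,0],[0,0,1,0,0,0],[0,0,1,0,0,0],[0,0,1,0,0,0]]'
python3 -c "
from h import *
robot.camera('top');s=robot.sense();print(s['joints'],s['ee_pos'])"
```

```text
t: 2.5
ee_pos: [0.4719, 0.1981, 0.2264]
tool_rot: [-0.0, 0.707, 0.707, -0.0]
contact_force: [0.7, -0.1, -0.0]
opening: 0.0642
gripper_force: 0.0
t: 3.7
ee_pos: [0.5862, 0.0038, 0.1254]
tool_rot: [-0.0, 0.707, 0.707, -0.0]
contact_force: [0.6, -0.6, 0.9]
opening: 0.0642
gripper_force: 0.0
[-0.1482  0.4783  0.1228  1.8197 -0.0745  0.8555  0.0095] [0.5832 0.0037 0.1211]
```

```bash
python3 -m crank '[[0,0,1,0,0,0],[0,0,1,0,0,0],[0,0,0,0,0,0],[0,0,0,0,0,0]]'
python3 - <<'E'
from h import *
I={}
for n in("side","top"):
    I[n]=robot.camera(n)[:,:,::-1];print(robot.sense()['ee_pos'])
up=lambda a,s:cv2.resize(a,None,fx=s,fy=s,interpolation=cv2.INTER_CUBIC)
cv2.imwrite("pics/z1.png",np.hstack([up(I["side"][160:230,230:295],6),up(I["top"][185:255,235:290],6)]))
E
```

```text
t: 4.15
ee_pos: [0.5864, 0.0038, 0.0769]
tool_rot: [-0.0, 0.707, 0.707, -0.0]
contact_force: [0.5, -0.6, 0.7]
opening: 0.0642
gripper_force: 0.0
[0.5873 0.0038 0.0778]
[0.5877 0.0038 0.0782]
```

View pics/z1.png

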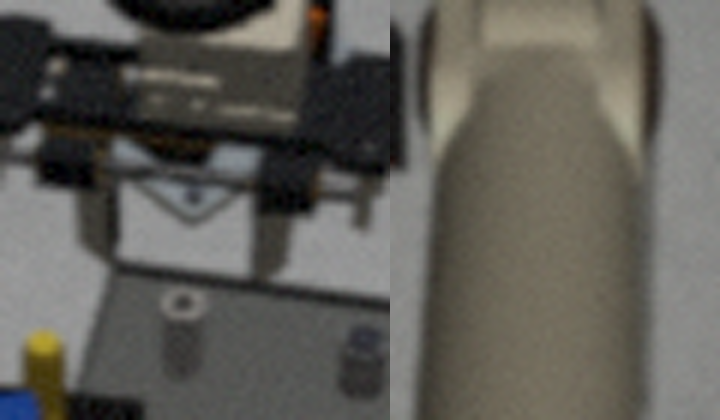

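Side crop: the open fingertips at about (248,204) and (274,206) straddle the white sleeve (260,210), so I'll descend and grip.

```bash
python3 -m crank '[[0,0,0.8,0,0,0],[0,0,0.8,0,0,0],[0,0,0.6,0,0,0],[0,0,0,0,0,0]]'
python3 -m crank '[[0,0,0,0,0,0],[0,0,0,0,0,0],[0,0,0,0,0,0],[0,0,0,0,0,0],[0,0,0,0,0,0],[0,0,0,0,0,0],[0,0,0,0,0,0],[0,0,0,0,0,0]]' 0.9 15
python3 -c "
from h import *
print(proj('side',[[.5875,.0038,.078]]), robot.sense()['ee_pos'])"
```

```text
t: 4.65
ee_pos: [0.5855, 0.0038, 0.0206]
tool_rot: [-0.001, 0.707, 0.707, -0.001]
contact_force: [-0.4, -0.1, 0.5]
opening: 0.0643
gripper_force: 0.0
t: 5.45
ee_pos: [0.5867, 0.0038, 0.0218]
tool_rot: [0.0, 0.707, 0.707, 0.0]
contact_force: [-0.6, -0.4, 1.5]
opening: 0.0199
gripper_force: 15.0
[[259.9306 202.7747]] [0.5867 0.0038 0.0218]
```

```bash
python3 -m crank '[[0,0,-0.4,0,0,0],[0,0,-0.8,0,0,0],[0,0,-1,0,0,0],[0,0,-1,0,0,0],[0,0,-1,0,0,0],[0,0,-1,0,0,0],[0,0,-1,0,0,0],[0,0,-1,0,0,0],[0,0,-0.8,0,0,0]]'
python3 -m crank '[[-1,-0.14,0,0,0,0],[-1,-0.14,0,0,0,0],[-1,-0.14,0,0,0,0],[-1,-0.14,0,0,0,0],[-1,-0.14,0,0,0,0],[-1,-0.14,0,0,0,0],[-1,-0.14,0,0,0,0],[-1,-0.14,0,0,0,0],[-1,-0.14,0,0,0,0],[-0.6,-0.14,0,0,0,0]]'
python3 -m crank '[[0,0,0,-0.0568,0.0727,0],[0,0,0,-0.0568,0.0727,0],[0,0,0,-0.0568,0.0727,0],[0,0,0,-0.0568,0.0727,0],[0,0,0,0,0,0],[0,0,0,0,0,0],[0,0,0,0,0,0]]'
cat > st.py <<'E'
from h import *
def axis(yaw):
    y=np.radians(yaw);return np.array([np.sin(.58)*np.cos(y),np.sin(.58)*np.sin(y),np.cos(.58)])
def togo(target):
    s=robot.sense();Q=R.from_quat(np.roll(s["tool_rot"],-1)).as_matrix();d=np.array(target)-s["ee_pos"]
    print("ee",s["ee_pos"],"z_t",Q[:,2],"to go tool units",Q.T@d/.025,"J",s["joints"]);return Q
E
python3 - <<'E'
from st import *
M=np.array([.570,-.217,.138]);togo(M+.044*axis(-128))
I={}
for n in("side","top"): I[n]=robot.camera(n)[:,:,::-1]; cv2.imwrite(f"pics/{n}2.png",I[n])
up=lambda a,s:cv2.resize(a,None,fx=s,fy=s,interpolation=cv2.INTER_CUBIC)
cv2.imwrite("pics/z2.png",np.hstack([up(I["side"][100:200,235:305],5),up(I["top"][170:270,270:355],5)]))
E
```

```text
t: 6.35
ee_pos: [0.5869, 0.0037, 0.224]
tool_rot: [0.001, 0.707, 0.707, 0.001]
contact_force: [1.3, -0.3, 0.1]
opening: 0.0196
gripper_force: 15.0
t: 7.35
ee_pos: [0.5506, -0.2387, 0.2223]
tool_rot: [0.0, 0.708, 0.706, -0.0]
contact_force: [0.0, -0.5, -0.2]
opening: 0.0197
gripper_force: 15.0
t: 8.05
ee_pos: [0.5524, -0.2345, 0.2223]
tool_rot: [-0.035, 0.677, 0.678, 0.283]
contact_force: [-0.0, 0.4, 0.0]
opening: 0.0195
gripper_force: 15.0
ee [ 0.5524 -0.2345  0.2223] z_t [ 0.3363  0.4317 -0.837 ] to go tool units [-0.8819 -0.5319  1.6038] J [ 0.6273  0.4161  0.0826  1.8    -0.7103  1.0777  1.1007]
```

View pics/z2.png

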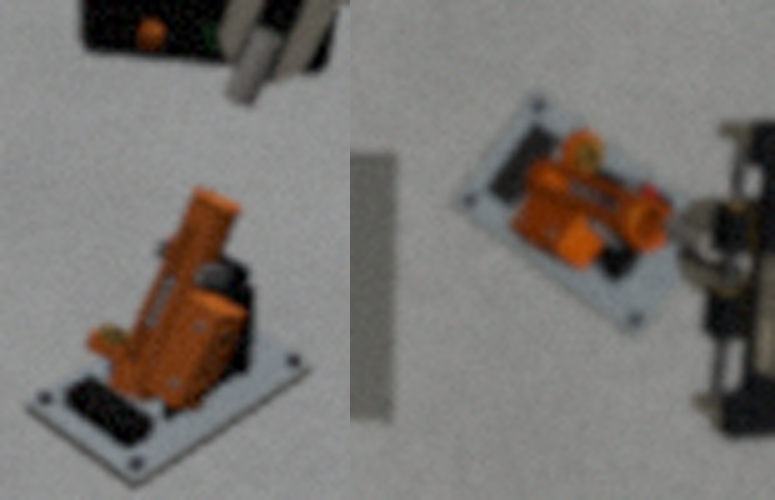

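Crops: mouth rim centre at about side (277.6,139.6), top (329.4,213.5). The sleeve end hangs at side (282.5,119.4) in line with the tube axis (slope -0.46, yaw about -127°). I'll check for camera-to-robot bias and then refine.

Run:
```python
from st import *
s=robot.sense();Q=R.from_quat(np.roll(s["tool_rot"],-1)).as_matrix();e=s["ee_pos"]+.019*Q[:,2]
print("sleeve end predicted",proj("side",[e,s["ee_pos"]]))
print(plane("side",(277.6,139.6),.138),plane("top",(329.4,213.5),.138))
for n,b in(("side",(268,135,290,165)),("top",(312,204,340,224))):
    im=cv2.imread(f"pics/{n}2.png");h=cv2.cvtColor(im,cv2.COLOR_BGR2HSV);x0,y0,x1,y1=b
    m=cv2.inRange(h,(3,130,40),(18,255,255))[y0:y1,x0:x1];print(n,b);print("\n".join(f"{i+y0} "+"".join("#" if v else "." for v in r) for i,r in enumerate(m)))
# rim outline predictions
for M in([.570,-.217,.138],[.568,-.219,.138]):
    a=axis(-127.5);u=np.cross([0,0,1],a);u/=np.linalg.norm(u);v=np.cross(a,u)
    c=np.array([np.array(M)+.016*(np.cos(t)*u+np.sin(t)*v) for t in np.linspace(0,6.28,40)])
    for n in("side","top"):
        p=proj(n,c);print(M,n,"bbox",p.min(0),p.max(0))
```

```text
sleeve end predicted [[281.6501 120.3065]
 [284.3231 114.552 ]]
[ 0.5682 -0.22    0.138 ] [ 0.5707 -0.2193  0.138 ]
side (268, 135, 290, 165)
135 ......................
136 ......................
137 ......................
138 ......###.............
139 ......#####...........
140 ......#######.........
141 .....#########........
142 .....#########........
143 ....#########.........
144 ....#########.........
145 ....#########.........
146 ...#########..........
147 ..##########..........
148 .##########...........
149 .##########...........
150 ###########...........
151 ###########...........
152 #########.............
153 #######...............
154 ######................
155 ..####................
156 ..####................
157 ..#######.............
158 .##########...........
159 .############.........
160 ###############.......
161 ################......
162 #################.....
163 #################.....
164 ################......
top (312, 204, 340, 224)
204 ########....................
205 #########...................
206 ###########.................
207 ##...#######................
208 ##......######..##..........
209 #####....###########........
210 #######....##########.......
211 ##########.###########......
212 ######################......
213 ######################......
214 ######..#############.......
215 ######....###########.......
216 #######....##########.......
217 ########....#########.......
218 #########....########.......
219 #########.....#####.........
220 #########...................
221 ########....................
222 ..####......................
223 ............................
[0.57, -0.217, 0.138] side bbox [272.1935 137.804 ] [281.5915 142.4543]
[0.57, -0.217, 0.138] top bbox [324.5672 208.9902] [332.8186 218.4375]
[0.568, -0.219, 0.138] side bbox [272.9214 137.4945] [282.3085 142.1385]
[0.568, -0.219, 0.138] top bbox [325.1966 209.5896] [333.4443 219.0363]
```

```bash
python3 -m crank '[[-0.47,-0.25,0.8,0,0,0],[-0.47,-0.25,0.8,0,0,0],[0,0,0,0,0,0],[0,0,0,0,0,0]]'
python3 - <<'E'
from st import *
M=np.array([.570,-.218,.138]);togo(M+.044*axis(-127.5));togo(M+.006*axis(-127.5))
I={}
for n in("side","top"): I[n]=robot.camera(n)[:,:,::-1]
up=lambda a,s:cv2.resize(a,None,fx=s,fy=s,interpolation=cv2.INTER_CUBIC)
cv2.imwrite("pics/z3.png",np.hstack([up(I["side"][105:180,250:310],6),up(I["top"][180:255,290:355],6)]))
E
```

```text
t: 8.55
ee_pos: [0.5557, -0.2375, 0.1743]
tool_rot: [-0.035, 0.677, 0.678, 0.284]
contact_force: [0.1, -1.0, 0.4]
opening: 0.0196
gripper_force: 15.0
ee [ 0.5557 -0.2375  0.1743] z_t [ 0.3363  0.4326 -0.8365] to go tool units [ 0.0222 -0.0091 -0.014 ] J [ 0.6385  0.4859  0.0702  1.8203 -0.7459  1.0098  1.1677]
ee [ 0.5557 -0.2375  0.1743] z_t [ 0.3363  0.4326 -0.8365] to go tool units [ 0.0255 -0.0132  1.506 ] J [ 0.6385  0.4859  0.0702  1.8203 -0.7459  1.0098  1.1677]
```

View pics/z3.png

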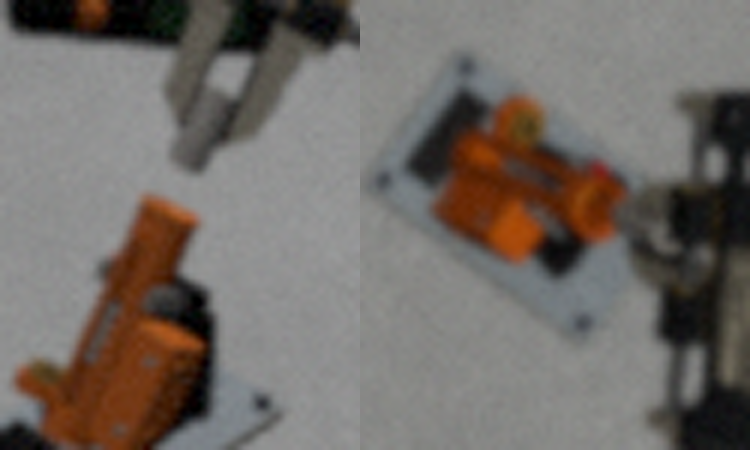

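Side crop: the sleeve end (189,160) extrapolates along its axis to about (169,207), and the mouth centre is at about (172,207). They line up, so I'll insert slowly.

```bash
python3 -m crank '[[0.02,0,0.4,0,0,0],[0,0,0.3,0,0,0],[0,0,0.2,0,0,0],[0,0,0.2,0,0,0],[0,0,0.2,0,0,0],[0,0,0.2,0,0,0],[0,0,0,0,0,0]]'
python3 -c "
from st import *
M=np.array([.570,-.218,.138]);togo(M+.006*axis(-127.5))"
```

```text
t: 9.35
ee_pos: [0.5668, -0.2221, 0.1414]
tool_rot: [-0.036, 0.678, 0.677, 0.283]
contact_force: [-2.3, 0.1, -3.8]
opening: 0.0197
gripper_force: 15.0
ee [ 0.5668 -0.2221  0.1414] z_t [ 0.3358  0.4318 -0.8371] to go tool units [ 0.0771  0.0641 -0.0127] J [ 0.6222  0.5292  0.0489  1.8412 -0.7784  0.9412  1.1898]
```

```bash
python3 -m crank '[[0,0,0,0,0,0],[0,0,0,0,0,0],[0,0,0,0,0,0],[0,0,0,0,0,0],[0,0,0,0,0,0],[0,0,0,0,0,0]]' 0.5 15
python3 -m crank '[[0,0,-0.5,0,0,0],[0,0,-1,0,0,0],[0,0,-1,0,0,0],[0,0,-1,0,0,0],[0,0,-1,0,0,0],[0,0,0,0,0,0]]'
python3 - <<'E'
from st import *
I={}
for n in("side","top"): I[n]=robot.camera(n)[:,:,::-1];cv2.imwrite(f"pics/{n}4.png",I[n])
up=lambda a,s:cv2.resize(a,None,fx=s,fy=s,interpolation=cv2.INTER_CUBIC)
cv2.imwrite("pics/z4.png",np.hstack([up(I["side"][110:185,245:305],6),up(I["top"][180:255,285:345],6)]))
E
```

```text
t: 9.95
ee_pos: [0.5678, -0.2224, 0.1429]
tool_rot: [-0.035, 0.678, 0.677, 0.284]
contact_force: [0.0, 0.1, -0.3]
opening: 0.0463
gripper_force: 0.0
t: 10.55
ee_pos: [0.5296, -0.2753, 0.2406]
tool_rot: [-0.031, 0.679, 0.677, 0.283]
contact_force: [0.3, -0.8, 0.3]
opening: 0.0463
gripper_force: 0.0
```

View pics/z4.png

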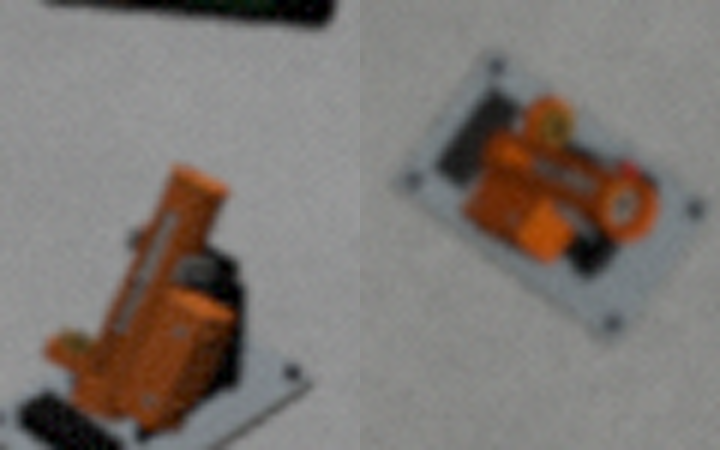

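The sleeve is inside: white shows in the mouth (top 329,213.8) and along the upper slot. Now the rod.

```bash
python3 -m crank '[[0,0,0,0.0568,-0.0727,0],[0,0,0,0.0568,-0.0727,0],[0,0,0,0.0568,-0.0727,0],[0,0,0,0.0568,-0.0727,0],[1,0.22,0,0,0,0],[1,0.22,0,0,0,0],[1,0.22,0,0,0,0],[1,0.22,0,0,0,0],[1,0.22,0,0,0,0],[1,0.22,0,0,0,0],[1,0.22,0,0,0,0],[1,0.22,0,0,0,0]]' 0.3
python3 -m crank '[[1,0.22,0,0,0,0],[1,0.22,0,0,0,0],[1,0.22,0,0,0,0],[1,0.22,0,0,0,0],[1,0.22,0,0,0,0],[1,0.22,0,0,0,0],[1,0.22,0,0,0,0],[1,0.22,0,0,0,0],[1,0.22,0,0,0,0],[1,0.22,0,0,0,0],[0,0,0,0,0,0],[0,0,0,0,0,0]]'
python3 - <<'E'
from st import *
togo([.629,.179,.175])
im=robot.camera("side")[:,:,::-1];cv2.imwrite("pics/z5.png",cv2.resize(im[165:260,195:275],None,fx=6,fy=6,interpolation=cv2.INTER_CUBIC))
s=robot.sense();print(proj("side",[s["ee_pos"]]))
E
```

```text
t: 11.85
ee_pos: [0.5731, -0.0687, 0.2355]
tool_rot: [-0.001, 0.707, 0.707, -0.001]
contact_force: [0.3, 0.4, -0.5]
opening: 0.0642
gripper_force: 0.0
t: 13.05
ee_pos: [0.6278, 0.1803, 0.2353]
tool_rot: [-0.001, 0.706, 0.708, -0.001]
contact_force: [-0.4, -0.9, 0.2]
opening: 0.0643
gripper_force: 0.0
ee [0.6278 0.1803 0.2353] z_t [-0.0028 -0.0005 -1.    ] to go tool units [-0.0496  0.0543  2.4106] J [-0.355   0.4658  0.0479  1.5434 -0.0241  1.1358 -0.3   ]
[[230.9337 204.7715]]
```

View pics/z5.png

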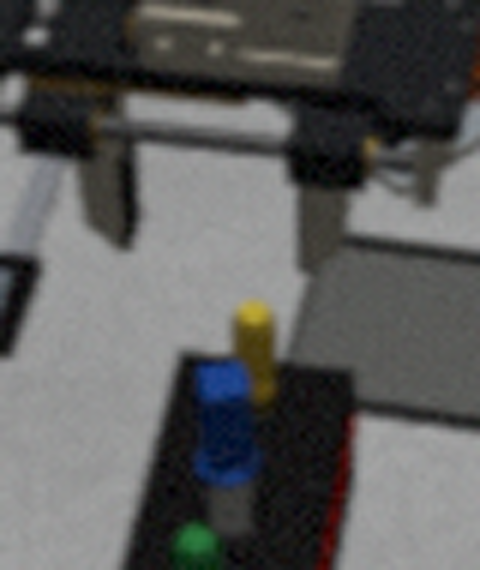

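Side crop: the open fingertips bracket the blue handle (top at 231.9,227.1). I'll descend to TCP z 0.115 and grip.

```bash
python3 -m crank '[[-0.02,0.03,0.9,0,0,0],[0,0,0.9,0,0,0],[0,0,0.8,0,0,0],[0,0,0.8,0,0,0],[0,0,0.8,0,0,0],[0,0,0.6,0,0,0],[0,0,0,0,0,0],[0,0,0,0,0,0]]'
python3 -m crank '[[0,0,0,0,0,0],[0,0,0,0,0,0],[0,0,0,0,0,0],[0,0,0,0,0,0],[0,0,0,0,0,0],[0,0,0,0,0,0],[0,0,0,0,0,0],[0,0,0,0,0,0]]' 0.9 50
```

```text
t: 13.9
ee_pos: [0.6299, 0.1779, 0.117]
tool_rot: [0.0, 0.708, 0.707, -0.0]
contact_force: [0.5, -0.1, 0.3]
opening: 0.0642
gripper_force: 0.0
t: 14.7
ee_pos: [0.6298, 0.1786, 0.117]
tool_rot: [-0.0, 0.707, 0.707, 0.0]
contact_force: [-0.4, 0.7, 2.0]
opening: 0.0234
gripper_force: 50.0
```

```bash
python3 -m crank '[[0,0,0,0,0,0],[0,0,0,0,0,0],[0,0,0,0,0,0]]' | grep -E "open|force"
python3 - <<'E'
from st import *
print(robot.sense()["wrist_torque"])
im=robot.camera("side")[:,:,::-1];cv2.imwrite("pics/z6.png",np.hstack([cv2.resize(i[195:275,200:265],None,fx=6,fy=6,interpolation=cv2.INTER_CUBIC) for i in (im,cv2.imread("pics/side0.png"))]))
E
```

```text
contact_force: [-0.7, -1.1, 1.9]
opening: 0.0235
gripper_force: 50.0
[-0.069   0.2528  0.0043]
```

View pics/z6.png

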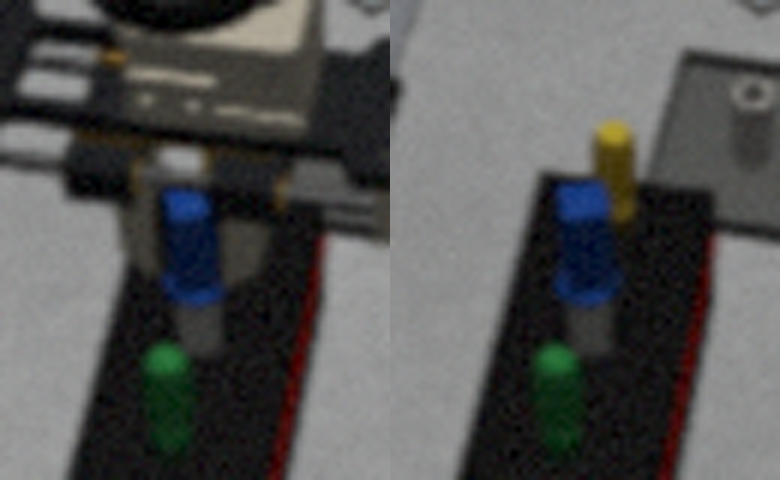

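The handle is between the pads, but a 23.5 mm opening suggests it is yawed about 11° relative to them. I'll estimate the sign from the first top picture.

Run:
```python
from st import *
im=cv2.imread("pics/top0.png")[188:208,199:219];print(im[:,:,0]);print(plane("top",(208.4,197.8),.159),proj("top",[[.629,.179,.159],[.629,.179,.109]]))
up=cv2.resize(im,None,fx=10,fy=10,interpolation=cv2.INTER_CUBIC)
for th in(80,100,120,140,160):
    m=(up[:,:,0]>th).astype(np.uint8);c=max(cv2.findContours(m,0,1)[0],key=cv2.contourArea);print(th,cv2.contourArea(c),cv2.minAreaRect(c))
for n in("side0","z"):
    pass
s=cv2.imread("pics/side0.png")[222:250,222:244,0];print(s)
```

```text
[[113 112 109 108 109 108 112 111 111 109 111 110 107 105 107 105 107 105
  107 105]
 [ 77  77  71  71  66  71  72  69  69  68  69  67  63  65  63  67  62  64
   59  61]
 [ 38  36  42  34  34  32  37  32  34  37  32  33  32  29  29  31  31  30
   27  28]
 [ 24  25  26  22  13  22  27  25  22  25  23  22  22  19  20  22  23  16
   19  23]
 [ 19  20  22  16  21  25  18  27  29  33  32  24  22  24  22  19  23  22
   22  13]
 [ 22  24  23  20  26  25  36  39  51  64  60  39  21  24  20  21  18  14
   22  22]
 [ 22  20  27  22  28  46  64  74  88 102  90  60  34  24  22  29  23  23
   27  26]
 [ 20  20  17  24  30  67 100 112 115 116 113  78  48  34  25  25  20  24
   19  20]
 [ 19  20  20  24  38  70 108 126 128 129 121  96  69  54  38  24  23  24
   15  25]
 [ 17  22  22  24  33  66 104 126 128 131 127 104  77  65  47  32  19  21
   24  27]
 [ 21  11  17  14  32  57  92 117 132 128 120 102  72  68  54  33  17  19
   19  23]
 [ 20  23  15  20  20  45  74 105 111 109  94  78  63  58  49  32  27  21
   22  23]
 [ 22  17  22  24  19  32  55  80  84  79  67  61  58  53  49  33  15  24
   23 
[... 416 characters left out ...]
22
   24  19]
 [ 17  22  19  22  22  21  21  18  18  20  25  25  17  23  25  27  21  20
   22  19]
 [ 25  25  22  21  22  19  20  21  17  26  25  17  20  22  25  24  21  23
   26  24]]
[0.6248 0.1764 0.159 ] [[207.6031 196.5231]
 [209.5373 198.5475]]
80 3262.5 ((89.30001068115234, 91.60000610351562), (63.05711364746094, 61.71547317504883), 63.43495178222656)
100 2178.5 ((89.10000610351562, 92.30000305175781), (50.596439361572266, 50.59644317626953), 71.56504821777344)
120 1049.0 ((88.85000610351562, 92.55000305175781), (36.99864196777344, 36.04996109008789), 71.56504821777344)Traceback (most recent call last):
  File "<stdin>", line 5, in <module>
ValueError: max() iterable argument is empty
```

The top picture gives a handle yaw of about +11 to +18° about world z. I'll open, turn the tool by about -11° about its z, and regrip.

```bash
python3 -m crank '[[0,0,0,0,0,0],[0,0,0,0,0,0],[0,0,0,0,0,0],[0,0,0,0,0,-0.065],[0,0,0,0,0,-0.065],[0,0,0,0,0,0]]' 0.5 20
python3 -m crank '[[0,0,0,0,0,0],[0,0,0,0,0,0],[0,0,0,0,0,0],[0,0,0,0,0,0],[0,0,0,0,0,0],[0,0,0,0,0,0]]' 0.9 20
```

```text
t: 15.65
ee_pos: [0.6297, 0.1783, 0.1166]
tool_rot: [-0.0, 0.631, 0.775, -0.0]
contact_force: [0.1, -0.7, 0.5]
opening: 0.0457
gripper_force: 0.0
t: 16.25
ee_pos: [0.6298, 0.1785, 0.1168]
tool_rot: [0.0, 0.632, 0.775, -0.0]
contact_force: [0.0, -0.7, 0.2]
opening: 0.02
gripper_force: 20.0
```

```bash
python3 -m crank '[[0,0,0,0,0,0],[0,0,0,0,0,0],[0,0,-0.3,0,0,0],[0,0,-0.6,0,0,0],[0,0,-0.8,0,0,0],[0,0,-1,0,0,0],[0,0,-1,0,0,0],[0,0,-1,0,0,0],[0,0,-1,0,0,0],[0,0,-0.8,0,0,0],[0,0,-0.3,0,0,0],[0,0,0,0,0,0]]' 0.9 55
python3 -m crank '[[-0.5,-0.23,0,0,0,0],[-0.9,-0.42,0,0,0,0],[-0.9,-0.42,0,0,0,0],[-0.9,-0.42,0,0,0,0],[-0.9,-0.42,0,0,0,0],[-0.9,-0.42,0,0,0,0],[-0.9,-0.42,0,0,0,0],[-0.9,-0.42,0,0,0,0],[-0.9,-0.42,0,0,0,0],[-0.9,-0.42,0,0,0,0]]'
python3 -m crank '[[-0.9,-0.42,0,0,0,0],[-0.9,-0.42,0,0,0,0],[-0.9,-0.42,0,0,0,0],[-0.9,-0.42,0,0,0,0],[-0.9,-0.42,0,0,0,0],[-0.9,-0.42,0,0,0,0],[-0.9,-0.42,0,0,0,0],[-0.9,-0.42,0,0,0,0],[-0.9,-0.41,0,0,0,0],[-0.3,-0.1,0,0,0,0],[0,0,0,0,0,0]]'
python3 - <<'E'
from st import *
Q=togo(np.array([.570,-.2185,.138])+.137*axis(-127.5))
t=-axis(-127.5);r=np.cross(Q[:,2],t);r*=np.arcsin(np.linalg.norm(r))/np.linalg.norm(r);print("turn in shares",Q.T@np.degrees(r)/90)
E
```

```text
t: 17.45
ee_pos: [0.6306, 0.1787, 0.2891]
tool_rot: [0.001, 0.632, 0.775, 0.001]
contact_force: [0.1, 0.3, -1.3]
opening: 0.0191
gripper_force: 55.0
t: 18.45
ee_pos: [0.5731, -0.0545, 0.2851]
tool_rot: [-0.001, 0.632, 0.775, -0.001]
contact_force: [0.2, -0.4, -2.1]
opening: 0.0194
gripper_force: 55.0
t: 19.55
ee_pos: [0.5211, -0.279, 0.2857]
tool_rot: [-0.001, 0.633, 0.774, -0.001]
contact_force: [-0.1, -0.2, -1.3]
opening: 0.0195
gripper_force: 55.0
ee [ 0.5211 -0.279   0.2857] z_t [-0.0022  0.0004 -1.    ] to go tool units [0.0111 0.1361 1.3248] J [ 0.2815  0.3148  0.2074  1.6524 -0.0682  1.1836  0.7047]
turn in shares [-0.2797  0.2421  0.    ]
```

```bash
python3 -m crank '[[0,0,0,-0.07,0.0605,0],[0,0,0,-0.07,0.0605,0],[0,0,0,-0.07,0.0605,0],[0,0,0,-0.07,0.0605,0],[0,0,0,0,0,0],[0,0,0,0,0,0],[0,0,0,0,0,0],[0,0,0,0,0,0]]'
python3 - <<'E'
from st import *
robot.camera("side")
Q=togo(np.array([.569,-.2195,.138])+.127*axis(-127.5))
t=-axis(-127.5);r=np.cross(Q[:,2],t);print("turn in shares",Q.T@np.degrees(r)/90)
E
```

```text
t: 20.35
ee_pos: [0.5245, -0.2749, 0.2878]
tool_rot: [-0.008, 0.603, 0.744, 0.286]
contact_force: [0.3, -0.2, -1.2]
opening: 0.0197
gripper_force: 55.0
ee [ 0.5243 -0.2752  0.2877] z_t [ 0.333   0.4361 -0.836 ] to go tool units [-0.6317 -0.6376  1.4945] J [ 0.6647  0.3638  0.1423  1.7159 -0.6651  1.2436  1.2872]
turn in shares [-0.0002 -0.001   0.    ]
```

```bash
python3 -m crank '[[-0.32,-0.32,0.4,0,0,0],[-0.31,-0.32,0.4,0,0,0],[0,0,0.4,0,0,0],[0,0,0,0,0,0],[0,0,0,0,0,0]]'
python3 - <<'E'
from st import *
im=robot.camera("side")[:,:,::-1];cv2.imwrite("pics/side7.png",im)
M=np.array([.569,-.2195,.138]);Q=togo(M+.127*axis(-127.5))
e=robot.sense()["ee_pos"];print("tip",e+.107*Q[:,2],"pred px",proj("side",[e+.107*Q[:,2],e+.04*Q[:,2]]),"mouth px",proj("side",[M]))
p=proj("side",[e+k*Q[:,2] for k in np.arange(.03,.135,.01)])
g=cv2.GaussianBlur(im,(3,3),0)
for q in p: # profile across
    x,y=q.round().astype(int);print((x,y)," ".join("%d/%d/%d"%tuple(v) for v in g[y,x-6:x+7]))
E
```

```text
t: 20.9
ee_pos: [0.5225, -0.2797, 0.2489]
tool_rot: [-0.009, 0.605, 0.743, 0.287]
contact_force: [0.5, 0.0, -0.8]
opening: 0.0197
gripper_force: 55.0
ee [ 0.5227 -0.2801  0.2494] z_t [ 0.3343  0.4359 -0.8356] to go tool units [0.0741 0.0794 0.3203] J [ 0.6773  0.4076  0.138   1.7474 -0.6863  1.1887  1.3396]
tip [ 0.5584 -0.2334  0.16  ] pred px [[281.5509 131.6127]
 [290.768  111.8088]] mouth px [[277.3225 139.6761]]
(np.int64(292), np.int64(109)) 17/26/11 16/25/10 27/36/25 50/57/52 73/77/75 85/88/87 86/89/88 80/83/82 68/71/70 51/54/53 30/32/31 12/12/12 5/5/4
(np.int64(291), np.int64(112)) 34/35/33 30/33/30 35/40/37 56/60/58 77/80/80 85/88/89 83/85/85 74/77/77 61/63/62 44/45/45 27/26/27 14/12/15 10/9/9
(np.int64(289), np.int64(115)) 139/139/138 137/137/136 132/132/132 120/120/121 102/105/105 91/95/94 85/89/88 78/82/81 73/76/76 79/81/81 95/96/96 108/109/108 111/112/111
(np.int64(288), np.int64(118)) 145/145/144 143/143/142 135/136/135 119/121/120 101/104/103 89/92/92 82/84/85 75/78/78 75/77/77 91/92/92 117/117/117 136/137/136 144/143/143
(np.int64(287), np.int64(121)) 148/148/147 144/
[... 490 characters left out ...]
int64(130)) 148/148/147 145/146/145 134/135/134 115/116/115 96/98/97 83/85/85 74/76/76 69/71/71 79/81/81 106/107/107 131/131/131 143/143/142 145/145/144
(np.int64(281), np.int64(132)) 147/147/145 147/147/146 147/148/147 147/148/147 143/144/143 133/134/134 119/121/120 105/107/106 96/97/95 96/97/95 110/111/110 131/131/131 143/144/144
(np.int64(280), np.int64(135)) 146/147/147 146/146/146 148/147/147 148/148/147 147/147/147 146/147/146 147/147/146 148/148/147 147/148/147 147/147/147 146/146/146 146/145/145 146/146/146
(np.int64(278), np.int64(138)) 129/133/142 101/114/137 75/98/137 68/94/140 75/99/146 89/110/150 108/124/152 124/133/151 133/139/147 140/142/146 144/145/146 146/146/146 146/146/145
```

The rod axis lines up with the tube; the same ~0.9 px camera bias as before applies. Entering slowly.

```bash
python3 -m crank '[[0.07,0.08,0.3,0,0,0],[0,0,0.3,0,0,0],[0,0,0.2,0,0,0],[0,0,0.2,0,0,0],[0,0,0.2,0,0,0],[0,0,0.1,0,0,0],[0,0,0,0,0,0]]'
python3 - <<'E'
from st import *
M=np.array([.569,-.2195,.138]);Q=togo(M+.1*axis(-127.5));s=robot.sense()
a=axis(-127.5);d=s["ee_pos"]-M;print("tip depth mm",1e3*(.107-d@a),"force axial",s["contact_force"]@a,s["contact_force"])
E
```

```text
t: 21.65
ee_pos: [0.5345, -0.2647, 0.2233]
tool_rot: [-0.008, 0.605, 0.743, 0.286]
contact_force: [1.3, -1.1, -2.4]
opening: 0.0199
gripper_force: 55.0
ee [ 0.5345 -0.2647  0.2233] z_t [ 0.3342  0.4348 -0.8362] to go tool units [0.0263 0.0208 0.0991] J [ 0.6565  0.4317  0.1224  1.7768 -0.7075  1.1271  1.3486]
tip depth mm 4.522442010316762 force axial -1.9777751690707899 [ 1.3046 -1.0927 -2.4121]
```

```bash
cat > dep.py <<'E'
from st import *
M=np.array([.569,-.2195,.138]);Q=togo(M+.055*axis(-127.5));s=robot.sense()
a=axis(-127.5);d=s["ee_pos"]-M;f=s["contact_force"];print("tip depth mm",1e3*(.107-d@a),"axial",f@a,"lateral tool xy",(Q.T@f)[:2])
E
python3 -m crank '[[0.02,0.02,0.1,0,0,0],[0,0,0.15,0,0,0],[0,0,0.15,0,0,0],[0,0,0.15,0,0,0],[0,0,0.15,0,0,0],[0,0,0.15,0,0,0],[0,0,0,0,0,0]]'; python3 dep.py
python3 -m crank '[[0,0,0.15,0,0,0],[0,0,0.15,0,0,0],[0,0,0.15,0,0,0],[0,0,0.15,0,0,0],[0,0,0,0,0,0]]'; python3 dep.py
```

```text
t: 22.35
ee_pos: [0.5415, -0.2566, 0.207]
tool_rot: [-0.007, 0.606, 0.742, 0.286]
contact_force: [-6.2, -5.8, 4.4]
opening: 0.0198
gripper_force: 55.0
ee [ 0.5415 -0.2566  0.207 ] z_t [ 0.3355  0.4331 -0.8366] to go tool units [0.046  0.0044 1.1208] J [ 0.6454  0.4487  0.1132  1.7927 -0.7225  1.0893  1.3573]
tip depth mm 23.976847480667292 axial 8.29437023578382 lateral tool xy [-1.9572 -4.4036]
t: 22.85
ee_pos: [0.5463, -0.2503, 0.1947]
tool_rot: [-0.007, 0.606, 0.742, 0.286]
contact_force: [-7.1, -6.6, 6.4]
opening: 0.0195
gripper_force: 55.0
ee [ 0.5463 -0.2503  0.1947] z_t [ 0.3357  0.4331 -0.8365] to go tool units [0.0483 0.0065 0.5338] J [ 0.6378  0.4629  0.1057  1.8033 -0.7342  1.0625  1.3647]
tip depth mm 38.652423517097105 axial 10.624131921140593 lateral tool xy [-1.7464 -4.4216]
```

```bash
python3 -m crank '[[-0.01,-0.03,0.15,0,0,0],[0,0,0.15,0,0,0],[0,0,0.1,0,0,0],[0,0,0,0,0,0]]'; python3 dep.py
python3 -m crank '[[0,0,0.1,0,0,0],[0,0,0.05,0,0,0],[0,0,0.05,0,0,0],[0,0,0,0,0,0],[0,0,0,0,0,0]]'; python3 dep.py
```

```text
t: 23.25
ee_pos: [0.5495, -0.2461, 0.1862]
tool_rot: [-0.007, 0.606, 0.742, 0.286]
contact_force: [-6.8, -6.2, 6.9]
opening: 0.0194
gripper_force: 55.0
ee [ 0.5495 -0.2461  0.1862] z_t [ 0.3363  0.4333 -0.8361] to go tool units [0.051  0.0151 0.1351] J [ 0.6335  0.4729  0.1002  1.8105 -0.7431  1.0444  1.3714]
tip depth mm 48.620195926919294 axial 10.69843648493575 lateral tool xy [-1.2488 -3.9267]
t: 23.75
ee_pos: [0.5506, -0.2452, 0.1839]
tool_rot: [-0.006, 0.606, 0.742, 0.286]
contact_force: [-12.7, -7.5, 18.6]
opening: 0.0201
gripper_force: 55.0
ee [ 0.5506 -0.2452  0.1839] z_t [ 0.3374  0.4327 -0.836 ] to go tool units [0.0656 0.0094 0.0296] J [ 0.6321  0.4757  0.0992  1.8124 -0.7465  1.0386  1.374 ]
tip depth mm 51.255851665341204 axial 23.079480443522947 lateral tool xy [ 3.2776 -4.4458]
```

```bash
python3 -m crank '[[0,0,0.05,0,0,0],[0,0,0.03,0,0,0],[0,0,0,0,0,0],[0,0,0,0,0,0]]'; python3 dep.py
```

```text
t: 24.15
ee_pos: [0.5509, -0.2456, 0.1836]
tool_rot: [-0.006, 0.606, 0.742, 0.286]
contact_force: [-19.6, -11.1, 27.3]
opening: 0.0199
gripper_force: 55.0
ee [ 0.5509 -0.2456  0.1836] z_t [ 0.3386  0.4317 -0.8361] to go tool units [0.088  0.0063 0.0209] J [ 0.6321  0.476   0.0995  1.8128 -0.7476  1.0369  1.3751]
tip depth mm 51.46894966146149 axial 34.167577228676066 lateral tool xy [ 4.9739 -7.3747]
```

Axial force rose to 34 N with almost no movement, so the bearing is on the bottom. Now I'll draw the rod out.

```bash
python3 -m crank '[[0,0,-0.2,0,0,0],[0,0,-0.3,0,0,0],[0,0,-0.4,0,0,0],[0,0,-0.4,0,0,0],[0,0,-0.4,0,0,0],[0,0,-0.4,0,0,0],[0,0,-0.5,0,0,0],[0,0,-0.5,0,0,0],[0,0,-0.5,0,0,0],[0,0,-0.5,0,0,0],[0,0,-0.5,0,0,0],[0,0,0,0,0,0]]'; python3 dep.py
python3 -c "
from st import *
cv2.imwrite('pics/side8.png',robot.camera('side')[:,:,::-1])"
```

```text
t: 25.35
ee_pos: [0.5137, -0.2929, 0.2774]
tool_rot: [-0.007, 0.606, 0.742, 0.286]
contact_force: [0.3, 0.3, -1.2]
opening: 0.0198
gripper_force: 55.0
ee [ 0.5137 -0.2929  0.2774] z_t [ 0.337  0.433 -0.836] to go tool units [ 0.0473 -0.0214  4.4787] J [ 0.6921  0.3819  0.1519  1.7159 -0.6682  1.2446  1.324 ]
tip depth mm -59.97071789882987 axial -1.2883191891199974 lateral tool xy [-0.2253 -0.1621]
```

```bash
python3 -m crank '[[0,0,-0.2,0.07,-0.0605,0],[0,0,-0.2,0.07,-0.0605,0],[0,0,0,0.07,-0.0605,0],[0,0,0,0.07,-0.0605,0],[0.5,0.23,0,0,0,0],[0.9,0.43,0,0,0,0],[0.9,0.43,0,0,0,0],[0.9,0.43,0,0,0,0],[0.9,0.43,0,0,0,0],[0.9,0.43,0,0,0,0],[0.9,0.43,0,0,0,0],[0.9,0.43,0,0,0,0]]'
python3 - <<'E'
from st import *
togo([.6298,.1785,.287])
im=cv2.GaussianBlur(cv2.imread("pics/side8.png"),(3,3),0);M=np.array([.570,-.2185,.138]);a=axis(-127.5);y=np.radians(-127.5)
x=np.array([-np.cos(.58)*np.cos(y),-np.cos(.58)*np.sin(y),np.sin(.58)])
for k in range(10,130,8):
    q=proj("side",[M+.015*x-k*1e-3*a])[0]+[.5,-.5];c,r=q.round().astype(int);print(k,(c,r)," ".join("%d/%d/%d"%tuple(v) for v in im[r,c-3:c+4]))
E
```

```text
t: 26.6
ee_pos: [0.5546, -0.1108, 0.283]
tool_rot: [-0.002, 0.632, 0.775, 0.001]
contact_force: [1.0, -0.2, -1.0]
opening: 0.02
gripper_force: 55.0
ee [ 0.5546 -0.1108  0.283 ] z_t [-0.0016  0.0048 -1.    ] to go tool units [10.7338  5.2639 -0.1082] J [ 0.0515  0.2679  0.1227  1.7154 -0.0402  1.1629  0.3877]
10 (np.int64(273), np.int64(142)) 134/136/139 109/115/129 71/85/120 38/63/115 23/56/114 20/55/113 20/53/109
18 (np.int64(272), np.int64(144)) 139/140/142 116/121/131 77/89/116 42/63/107 25/54/108 20/54/111 20/55/111
26 (np.int64(271), np.int64(146)) 134/134/142 113/118/133 79/90/117 42/62/100 20/47/91 17/46/94 19/50/102
34 (np.int64(270), np.int64(149)) 78/83/92 50/63/89 30/50/90 18/43/88 14/41/87 15/45/93 18/50/101
42 (np.int64(269), np.int64(151)) 105/107/112 70/78/97 40/57/92 26/48/91 21/46/90 18/46/93 17/48/99
50 (np.int64(268), np.int64(153)) 134/135/139 108/114/126 73/85/109 58/72/100 65/77/102 63/77/106 45/66/106
58 (np.int64(267), np.int64(156)) 128/130/136 99/106/124 70/81/107 62/72/95 71/78/94 70/80/99 53/70/104
66 (np.int64(266), np.int64(158)) 126/129/135 97/105/123 65/78/107 56/68/96 67/76/95 70/79/100 55/71/105
74 (np.int64(265), np.int64(160)) 128/131/137 98/106/124 65/79/108 55/69/97 64/74/95 65/76/98 50/68/102
82 (np.int64(264), np.int64(162)) 130/132/137 101/107/124 68/79/108 55/68/98 64/75/96 67/77/99 51/67/103
90 (np.int64(263), np.int64(165)) 105/115/126 86/98/119 63/76/103 60/72/93 70/78/94 64/76/99 44/64/103
98 (np.int64(262), np.int64(167)) 35/63/87 36/63/95 38/60/94 48/60/86 60/68/83 59/70/91 44/64/100
106 (np.int64(261), np.int64(169)) 19/52/98 18/50/96 26/51/93 44/58/89 58/65/86 56/67/89 42/62/97
114 (np.int64(260), np.int64(171)) 39/61/105 27/55/106 27/54/105 39/59/99 55/67/93 57/69/92 43/62/97
122 (np.int64(259), np.int64(174)) 97/97/105 59/71/101 32/57/108 22/55/113 21/56/115 23/57/113 21/53/108
```

The slot profile shows orange above about 48 mm, white from 50 to 94, and steel from 98 down. The bearing is seated and the sleeve rests on it. Back to the block with the rod.

```bash
python3 -m crank '[[1,0.49,0,0,0,0],[1,0.49,0,0,0,0],[1,0.49,0,0,0,0],[1,0.49,0,0,0,0],[1,0.49,0,0,0,0],[1,0.49,0,0,0,0],[1,0.49,0,0,0,0],[1,0.49,0,0,0,0],[1,0.49,0,0,0,0],[1,0.49,0,0,0,0],[0.5,0.25,0,0,0,0],[0,0,0,0,0,0]]'
python3 -m crank '[[0,0,0,0,0,0],[0,0,0,0,0,0],[0,0,0,0,0,0]]'
python3 - <<'E'
from st import *
Q=togo([.6298,.1785,.19])
print("level turn shares",Q.T@np.degrees(np.cross(Q[:,2],[0,0,-1]))/90);print(R.from_matrix(Q).as_quat())
robot.camera("top");togo([.6298,.1785,.19])
E
```

```text
t: 27.8
ee_pos: [0.6279, 0.1733, 0.2829]
tool_rot: [-0.002, 0.631, 0.776, 0.0]
contact_force: [-0.2, -0.9, 0.1]
opening: 0.0197
gripper_force: 55.0
t: 28.1
ee_pos: [0.6289, 0.1691, 0.2842]
tool_rot: [0.0, 0.633, 0.774, -0.0]
contact_force: [0.1, 0.0, -0.9]
opening: 0.0196
gripper_force: 55.0
ee [0.6289 0.1691 0.2842] z_t [-0.0001 -0.0004 -1.    ] to go tool units [0.3641 0.1094 3.7688] J [-0.3049  0.4237  0.0013  1.4928 -0.0002  1.2252 -0.103 ]
level turn shares [-0.0001  0.0002  0.    ]
[ 0.6327  0.7744 -0.0002  0.0001]
ee [0.629  0.1695 0.2843] z_t [ 0.0001 -0.0002 -1.    ] to go tool units [0.3459 0.1042 3.7725] J [-0.3052  0.4237  0.0009  1.4926 -0.0002  1.2252 -0.1031]
```

```bash
python3 -m crank '[[0.2,0.06,0,0,0,0],[0.15,0.05,0.4,0,0,0],[0,0,0.8,0,0,0],[0,0,0.8,0,0,0],[0,0,0.8,0,0,0],[0,0,0.5,0,0,0],[0,0,0,0,0,0],[0,0,0,0,0,0],[0,0,0,0,0,0]]'
python3 - <<'E'
from st import *
im=robot.camera("side")[:,:,::-1];cv2.imwrite("pics/side9.png",im)
Q=togo([.6298,.1785,.117])
e=robot.sense()["ee_pos"];print("tip px pred",proj("side",[e+[0,0,-.107],e+[0,0,-.05]]))
b=cv2.inRange(cv2.cvtColor(im,cv2.COLOR_BGR2HSV),(100,120,40),(130,255,255))[150:260,210:255];ys,xs=np.where(b);print("blue",xs.min()+210,xs.max()+210,ys.min()+150,ys.max()+150)
E
```

```text
t: 29.05
ee_pos: [0.6306, 0.1806, 0.2028]
tool_rot: [0.001, 0.632, 0.775, 0.001]
contact_force: [1.1, -1.0, -2.0]
opening: 0.0199
gripper_force: 55.0
ee [0.6307 0.1806 0.2029] z_t [ 0.0021  0.0008 -1.    ] to go tool units [-0.0754 -0.0588  3.4362] J [-0.3162  0.4966 -0.005   1.5713  0.0026  1.0715 -0.1185]
tip px pred [[231.9455 244.5419]
 [231.0717 229.4079]]
blue 225 235 201 223
```

```bash
python3 -m crank '[[-0.07,-0.06,0.2,0,0,0],[0,0,0.3,0,0,0],[0,0,0.3,0,0,0],[0,0,0.3,0,0,0],[0,0,0.3,0,0,0],[0,0,0,0,0,0]]'
python3 -c "
from st import *
togo([.6298,.1785,.117])"
```

```text
t: 29.7
ee_pos: [0.6276, 0.178, 0.1647]
tool_rot: [-0.001, 0.632, 0.775, -0.001]
contact_force: [-0.2, -0.1, -0.3]
opening: 0.0198
gripper_force: 55.0
ee [0.6276 0.178  0.1647] z_t [-0.0029 -0.0009 -1.    ] to go tool units [0.004  0.0969 1.9072] J [-0.3134  0.532  -0.0055  1.6084  0.0032  1.0042 -0.1166]
```

```bash
python3 -m crank '[[0,0.05,0.3,0,0,0],[0,0.03,0.4,0,0,0],[0,0,0.4,0,0,0],[0,0,0.4,0,0,0],[0,0,0.25,0,0,0],[0,0,0.1,0,0,0],[0,0,0,0,0,0],[0,0,0,0,0,0]]'
python3 -c "
from st import *
togo([.6298,.1785,.117])"
```

```text
t: 30.5
ee_pos: [0.6309, 0.1787, 0.1206]
tool_rot: [0.0, 0.632, 0.775, 0.0]
contact_force: [0.7, -0.3, -0.8]
opening: 0.0198
gripper_force: 55.0
ee [0.6309 0.1787 0.1206] z_t [ 0.0005  0.0002 -1.    ] to go tool units [ 0.0008 -0.0467  0.1455] J [-0.3126  0.5853 -0.0061  1.6321  0.0041  0.9236 -0.1169]
```

```bash
python3 -m crank '[[0,-0.03,0.08,0,0,0],[0,0,0.06,0,0,0],[0,0,0.04,0,0,0],[0,0,0,0,0,0],[0,0,0,0,0,0]]'
python3 -c "
from st import *
togo([.6298,.1785,.117])"
```

```text
t: 31.0
ee_pos: [0.6302, 0.1786, 0.1168]
tool_rot: [0.0, 0.632, 0.775, 0.0]
contact_force: [-2.4, -1.4, 5.8]
opening: 0.0197
gripper_force: 55.0
ee [0.6302 0.1786 0.1168] z_t [ 0.0007  0.0003 -1.    ] to go tool units [ 0.0006 -0.0144 -0.0091] J [-0.3126  0.5886 -0.0062  1.6367  0.0043  0.9156 -0.1171]
```

The rod touched the hole floor with about 6 N. I'll release it and back away.

```bash
python3 -m crank '[[0,0,0,0,0,0],[0,0,0,0,0,0],[0,0,0,0,0,0],[0,0,0,0,0,0],[0,0,0,0,0,0],[0,0,0,0,0,0]]' 0.4 10
python3 -m crank '[[0,0,-0.4,0,0,0],[0,0,-0.8,0,0,0],[0,0,-1,0,0,0],[0,0,-1,0,0,0],[0,0,-1,0,0,0],[0,0,-1,0,0,0],[0,0,-1,0,0,0],[0,-1,0,0,0,0],[0,-1,0,0,0,0],[0,-1,0,0,0,0],[0,-1,0,0,0,0],[0,-1,0,0,0,0]]'
python3 -m crank '[[0,-1,0,0,0,0],[0,-1,0,0,0,0],[0,0,0,0,0,0],[0,0,0,0,0,0],[0,0,0,0,0,0]]'
python3 - <<'E'
from st import *
I={}
for n in("side","top"): I[n]=robot.camera(n)[:,:,::-1];cv2.imwrite(f"pics/{n}10.png",I[n])
up=lambda a,w,h:cv2.resize(a,(w,h),interpolation=cv2.INTER_CUBIC)
cv2.imwrite("pics/z10.png",np.hstack([up(I["side"][125:300,205:325],400,583),up(I["top"][175:275,180:250],400,583)]))
E
```

```text
t: 31.6
ee_pos: [0.6299, 0.1785, 0.1157]
tool_rot: [-0.0, 0.632, 0.775, -0.0]
contact_force: [-0.3, 1.2, -0.9]
opening: 0.0551
gripper_force: 0.0
t: 32.8
ee_pos: [0.5066, 0.1531, 0.2717]
tool_rot: [0.0, 0.632, 0.775, 0.001]
contact_force: [0.5, 0.8, 0.1]
opening: 0.0553
gripper_force: 0.0
t: 33.3
ee_pos: [0.4596, 0.1434, 0.2715]
tool_rot: [0.0, 0.632, 0.775, 0.001]
contact_force: [0.2, -0.4, 0.8]
opening: 0.0546
gripper_force: 0.0
```

View pics/z10.png

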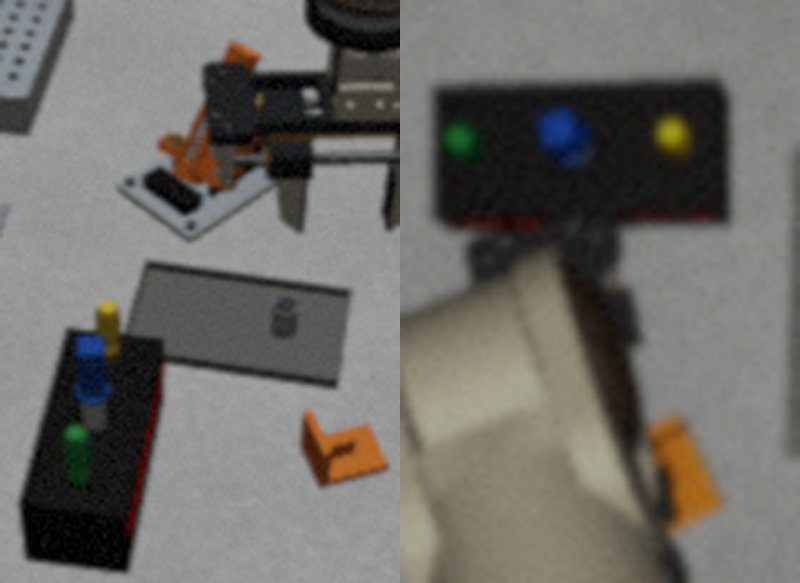

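The rod stands upright in its middle hole (side crop 90,380, same place as at the start). The drivers, spare, tray and bracket are untouched, and the arm is clear. Handing in.

```bash
python3 -c "
from station import robot
print(robot.finish_job())"
```

```text
the job is handed in; nothing more can be done
None
```

The job is done and handed in at about 33 s: the bearing is pressed to the bottom of the tube with the sleeve on top of it, and the rod is back upright in its hole.

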